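# Refit the lamp cover of a cold-light source and lock its quarter-turn stud

### The job

The lamp of the cold-light source has been changed: put its cover back on. Lower the cover into the open lamp bay a little towards the front panel, slide it away from the front panel until it is fully home with its tongues under the edge, then push the sprung stud in until you feel it bottom, turn it a quarter turn clockwise and let go so that it stays locked. Never force the stud or push it with more than about 20 N, or its pin bends, and leave the vial, the dropper bottle and the petri dish where they stand.

Things in the scene. Friction and masses are not known exactly. Their poses are not given: they have to be found in the camera images.
- light_source: fixed grey sheet-metal box on the bench, 230 long (x) x 150 wide (y) x 90 mm high, its lamp bay open at the top; origin at the centre of its underside at bench height, z up. Its black front panel (light-guide port, dimmer, switch) is the -x face.
- bay_edge (a point): middle of the far (+x) edge of the opening, in the plane of the box's flat top: x = +60, y = 0, z = +90 mm of the box. The opening runs from x = -76 to +60 and y = -42 to +42 mm; the top sheet is 4 mm thick and clear underneath beyond this edge.
- lamp_cover: loose cover, 0.2 to 0.32 kg, lying on its skirt on the bench; origin at the centre of the skirt's underside, axes as the box's when fitted. Plate 156 x 96 x 4 mm (x -84 to +72, y -48 to +48, top at z +16). Skirt 12 mm deep below it: x -60 to +60, y -40 to +40. Fully home: origin at x 0, y 0, z +78 mm of the box, skirt against the bay edge (within 2.5 mm along x, 4 across).
- tongues (a point): midpoint between the tips of the two tongues that stick out of the skirt's +x end, at x = +69, y = 0, z = +5 mm of the cover (each 20 wide, z +3 to +7 mm). Lower the cover with its origin 9.5 to 15.5 mm (best 12.5) on the -x side of home, till the plate lies on the top; then slide it to +x till it stops.
- grip_rib (a point): centre of the top of the cover's grip rib, a bar 44 long (x) x 12 wide (y) standing 16 mm above the plate, at x = +14, y = 0, z = +32 mm of the cover. Carry the cover by it, pinched across its 12 mm.
- stud: captive sprung stud of the cover, 30 g; origin on its axis at x = -40, y = 0 of the cover, level with the plate's underside (z +12) when up; its x axis runs along its wing head and cross pin. Wing head: a steel bar 34 long x 10 wide x 14 mm high, its top 36.5 mm and its underside 22.5 mm above the plate when the stud is up. Pin: 18 x 4 x 4 mm, under the plate.
- stud_hole (a point): point in the plane of the box's top (z = +90 mm) above the receptacle that takes the stud, at x = -40, y = 0 of the box. The receptacle's slot runs along the box's x.
- stud_turn (a joint): turn of the stud in the cover, rad, growing clockwise seen from above; starts at 0 to 0.5, slight friction. At 0 (within 0.15) the bar lies along the cover's x and the cross pin fits the slot; in the slot it cannot turn. Below the slot it turns freely to an end stop at about 1.65. Let go at 1.4 or more, it springs up 2 mm into a pocket: locked.
- stud_push (a joint): travel of the stud into the cover, m, 0 when up; a spring returns it with 2.8 N + 0.35 N per mm. It can turn after 8.5 to 19 mm and meets a hard floor 1.5 mm deeper. The receptacle is screw-adjusted: its depth differs from unit to unit, cannot be seen and must be felt: the force rises steeply above the spring's 6 to 10 N at the floor. Locked, it rests at 6.5 to 17 mm.
- vial_5: closed vial, 23 mm across, 60 high, standing beside the box's +y wall; bystander; origin at its foot
- dropper_1: dropper bottle, 33 mm across, 85 high, standing beside the box's +y wall; bystander; origin at its foot
- petri_1: closed petri dish, 68 mm across, 15 high, on the bench; bystander; origin at its foot

How it is judged:
By the outcome, as a careful person would: the job done as asked, in the order asked, and still so for the second after the job is handed in, with the robot touching nothing.
It also fails if it takes over 54 s, if anything falls off the work surface, if the arm or the gripper's body presses on something with over 40 N, if the wrist force passes 120 N, or if a joint passes its speed limit or range.

### The arm

A 6-joint arm with a two-finger parallel gripper is mounted at the origin on a cart in front of the work surface, level with it; the furniture and walls round the work are solid. World frame = base frame: x ahead of the robot, y to its left, z up, the work surface at z = 0. Lengths are in mm, angles in rad, forces in N, time in s.
With the tool pointing down it reaches from about 300 to 775 mm from the base axis. Payload 14.6 kg.
Tool frame: the origin (TCP) lies at the very end of the fingers, on their centre line; the grasp point (between the pads) lies 19 mm behind it; z points along the fingers, y is the line along which they close (so a half turn about z gives the same grasp; the last joint's range is limited). The gripper opens to 94 mm and grips with 3 to 60 N. Pads are 16 mm wide; open, the fingers measure 119 mm over their backs; the gripper's body (75 mm by 177 mm) begins 78 mm behind the grasp point.
Start: joints at [-1.188, 0.3, 1.521, -0, 1.321, -0.067], TCP at [239.124, -495.287, 205.446] pointing down, gripper open.
Joint ranges: [-3.03, 3.03], [-0.79, 2.21], [0.23, 2.52], [-1.04, 4.18], [0, 3.07], [-2.55, 2.55]. Speed limits (rad/s): [2.22, 2.22, 2.57, 3.14, 3.14, 3.14].

### API

Orientations are given as [roll, pitch, yaw] about the fixed x, y, z axes, in that order (R = Rz(yaw) Ry(pitch) Rx(roll)).
In Python, from cell import manip gives the robot as it stands. The module is installed in compiled form; this text tells all that it offers.
- The arm moves only by the shell command python3 -m inch 'ROWS' [FORCE]. ROWS is JSON, a list of rows, each an object of numbers: "gripper": the opening, from 0 (shut) to 1 (fully open); "dx", "dy", "dz": the shift along the world's x, y, z in m; "wx", "wy", "wz": the turn, a rotation vector about the world's x, y, z in degrees. A call has exactly 5 rows; each row is the pose to reach, as a shift and turn from the pose commanded when the call began; what a row does not reach only later rows make up. A row lasts 1/12 s, in which the tool goes at most 41.7 mm and 7.16 degrees, less where a joint would pass 70% of its speed; a pose out of reach is approached as far as the arm can. A call with a gripper value outside its range is refused whole. The fingers move at their own pace and stop on an object; FORCE is the grip in N (left out, the last holds). Time passes only in rows, so rows that repeat a pose let the fingers close, or fill a call up. It gives the time, the measured TCP pose, the force, the opening and the grip force at its end, in the units of the state.
- manip.read_state(): the state, without advancing time (a new reading comes with each control period).
- manip.camera(name): name is "scene" or "top" or "wrist"; returns the picture (480x640x3 uint8, blue, green, red); there is no depth.
- manip.camera_info(name): a dict with "camera_matrix" (3x3 intrinsics, pixels), "R" (3x3) and "t" (3): a world point X has camera coordinates R X + t; the wrist camera has in their place "tool_from_camera" (4x4, takes a point from camera to tool coordinates, whose origin is the TCP and whose axes are the flange's). Camera axes: x right, y down, z forward; pixel columns grow to the right and rows downward; lengths in mm; the calibration is good to about 2 mm. A picture is of the moment at which its call begins: read the wrist's pose just before it. camera_info takes no time and is no camera call.
- manip.sign_off(): hands the job in; it is judged then, once.
The state is a dict: "clock": time; "joints": joint angles; "qd": joint speeds; "effort": joint torques, N m; "eef_pos": TCP position; "eef_rot": TCP orientation; "wrist_force": force on the tool from outside, world axes, zero at the start; "moment": the same for the moment, N m; "finger_gap": finger opening in mm; "finger_force": force on a finger pad.
Only numpy, scipy, OpenCV 4.12 (cv2) and the standard library are available. Lean on these libraries where they do the work, as an engineer would, in place of code of your own. Each camera call takes 0.05 s, during which the arm holds its last target. There are 200 camera calls.

## Working session

There is one attempt and no reset: what is moved stays moved. The work goes in short steps, Python scripts to look and compute and a shell command to move; the robot and the scene stay as the last step left them, time stands still between calls to the robot, and variables do not carry over. Pictures are saved under pics/ and viewed, at most 10 in all, crops included, and the job is handed in when it is done.

```bash
mkdir -p pics; python3 - <<'E'
from cell import manip
import cv2,numpy as np
np.set_printoptions(suppress=True,precision=3)
for n in("scene","top"):
    cv2.imwrite(f"pics/{n}0.png",manip.camera(n)); i=manip.camera_info(n)
    print(n,i)
print(manip.camera_info("wrist"));print(manip.read_state())
E
```

```text
scene {'camera_matrix': array([[609.849,   0.   , 320.971],
       [  0.   , 609.849, 228.977],
       [  0.   ,   0.   ,   1.   ]]), 'R': array([[-0.711, -0.703, -0.023],
       [-0.288,  0.32 , -0.903],
       [ 0.642, -0.635, -0.43 ]]), 't': array([433.152, 225.505, 710.607])}
top {'camera_matrix': array([[447.842,   0.   , 310.749],
       [  0.   , 447.842, 236.979],
       [  0.   ,   0.   ,   1.   ]]), 'R': array([[ 0.084, -0.997, -0.002],
       [-0.976, -0.081, -0.204],
       [ 0.203,  0.019, -0.979]]), 't': array([ 13.147, 541.845, 822.983])}
{'camera_matrix': array([[375.75 ,   0.   , 322.538],
       [  0.   , 375.75 , 239.7  ],
       [  0.   ,   0.   ,   1.   ]]), 'tool_from_camera': array([[   0.   ,   -0.966,   -0.257,   74.414],
       [   1.   ,   -0.   ,    0.001,    1.706],
       [  -0.001,   -0.257,    0.966, -179.315],
       [   0.   ,    0.   ,    0.   ,    1.   ]])}
{'clock': 0.1, 'joints': array([-1.188,  0.3  ,  1.522, -0.   ,  1.321, -0.067]), 'qd': array([ 0.002, -0.001, -0.003, -0.002, -0.001,  0.001]), 'effort': array([  0.   , -53.264, -35.328,   0.071,   0.023,  -0.   ]), 'eef_pos': array([ 239.032, -495.072,  204.928]), 'eef_rot': array([-3.14, -0.  ,  0.45]), 'wrist_force': array([-0.792,  0.244, -0.477]), 'moment': array([ 0.005,  0.008, -0.015]), 'finger_force': 0.0, 'finger_gap': 93.90258903751457}
```

View pics/top0.png

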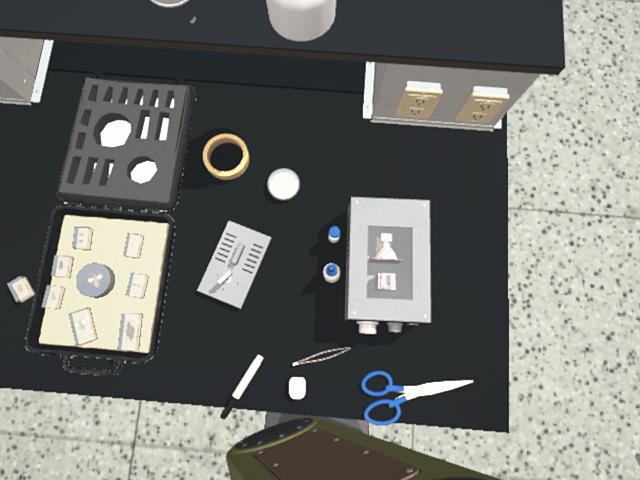

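View pics/scene0.png

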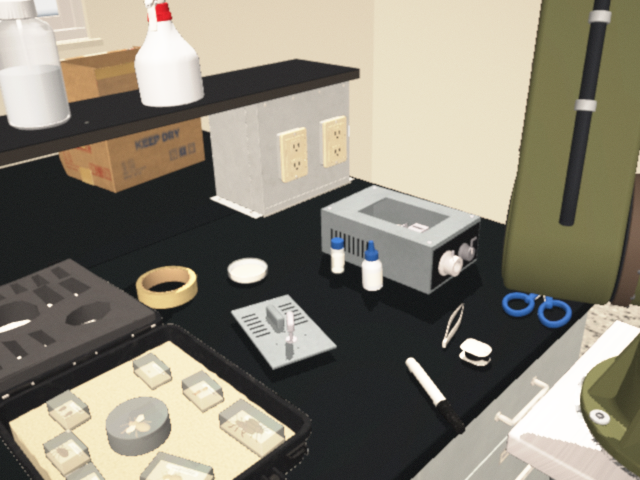

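The top view shows the cover at about (234,265), tilted, with its rib at the upper end. The box spans (348..431, 198..322), with its front panel toward the robot. The scene view agrees. I'll zoom in to pick the corners.

```bash
python3 - <<'E'
import cv2
a=cv2.imread("pics/top0.png")[185:335,190:440]
cv2.imwrite("pics/topz.png",cv2.resize(a,None,fx=3.2,fy=3.2,interpolation=cv2.INTER_CUBIC))
E
cat > h.py <<'E'
from cell import manip
import numpy as np, cv2
from scipy.spatial.transform import Rotation as Ro
from scipy.optimize import least_squares
np.set_printoptions(suppress=True,precision=2)
def cam(n,st=None):
    i=manip.camera_info(n);K=i["camera_matrix"]
    if n!="wrist": return K,i["R"],i["t"]
    T=np.eye(4);T[:3,:3]=Ro.from_euler("xyz",st["eef_rot"]).as_matrix();T[:3,3]=st["eef_pos"]
    W=np.linalg.inv(T@i["tool_from_camera"]);return K,W[:3,:3],W[:3,3]
def proj(c,X):
    K,R,t=c;p=(np.asarray(X,float)@R.T+t)@K.T;return p[:,:2]/p[:,2:]
def ray(c,uv,z):
    K,R,t=c;uv=np.atleast_2d(uv).astype(float);d=np.c_[uv,np.ones(len(uv))]@np.linalg.inv(K).T@R;o=-R.T@t
    return o+d*((z-o[2])/d[:,2])[:,None]
def fit(c,uv,P,z0,x0):
    "planar pose x,y,yaw of body points P at base height z0"
    P=np.asarray(P,float)
    def f(q):
        Q=P@Ro.from_euler("z",q[2]).as_matrix().T+[q[0],q[1],z0];return (proj(c,Q)-uv).ravel()
    r=least_squares(f,x0);return r.x,np.abs(r.fun).max()
E
```

```text
(no output)
```

View pics/topz.png

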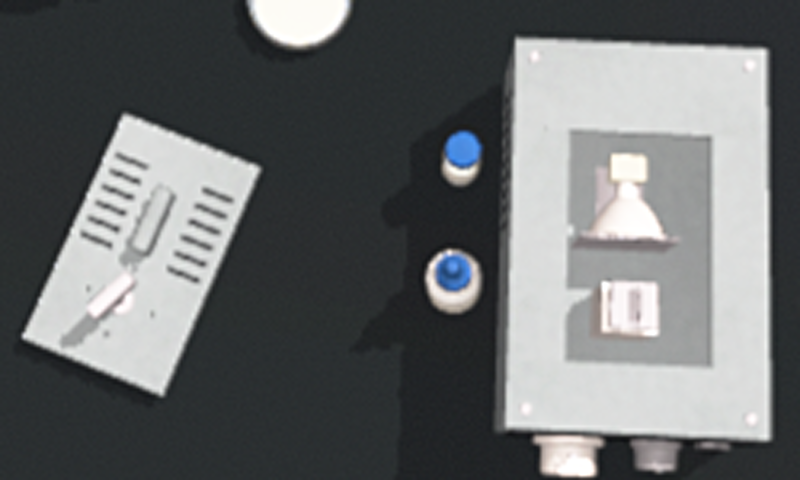

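The zoom shows the cover's plate corners at (124,112), (262,167), (164,396), (21,338). Box-top corners are (515,38), (769,47), (771,439), (496,430), and opening corners are (569,129), (712,135), (712,366), (566,360).

```bash
python3 - <<'E'
from h import *
c=cam("top")
f=lambda L:np.array(L)/3.2+[190,185]-0.34
print("cover",fit(c,f([(124,112),(262,167),(164,396),(21,338)]),[(72,48,16),(72,-48,16),(-84,-48,16),(-84,48,16)],0,[500,100,-.4]))
B=[(115,75,90),(115,-75,90),(-115,-75,90),(-115,75,90)];O=[(60,42,90),(60,-42,90),(-76,-42,90),(-76,42,90)]
b=f([(515,38),(769,47),(771,439),(496,430)]);o=f([(569,129),(712,135),(712,366),(566,360)])
print("box",fit(c,b,B,0,[500,-200,0]),fit(c,o,O,0,[500,-200,0]),fit(c,np.r_[b,o],B+O,0,[500,-200,0]))
print("stud bar ends z52",ray(c,f([(92,314),(132,277)]),52.5), "rib",ray(c,f([(155,215)]),32))
print("vials",ray(c,f([(463,150)]),60),ray(c,f([(453,270)]),85))
E
```

```text
cover (array([485.8 , 207.02,  -0.3 ]), np.float64(0.533882542993382))
box (array([504.89, -91.01,   0.03]), np.float64(1.9860198839288614)) (array([505.68, -92.23,   0.04]), np.float64(0.1412912365711918)) (array([505.29, -91.64,   0.04]), np.float64(2.4826988002648704))
stud bar ends z52 [[434.77 228.33  52.5 ]
 [459.06 206.98  52.5 ]] rib [[501.37 201.22  32.  ]]
vials [[552.68  13.08  60.  ]] [[475.05  14.51  85.  ]]
```

Box is at (505,-92) with yaw 0.04. Cover is at (486,207) with yaw -0.30, and the rib and sizes agree. The stud looks about 0.4 rad clockwise. I'm moving above the rib, with a tool yaw of +137°, which leaves room to turn the wrist clockwise later.

```bash
R='[{"dx":0.013,"dy":0.035,"wz":6.85,"gripper":1},{"dx":0.026,"dy":0.07,"wz":13.7,"gripper":1},{"dx":0.039,"dy":0.105,"wz":20.55,"gripper":1},{"dx":0.052,"dy":0.14,"wz":27.4,"gripper":1},{"dx":0.065,"dy":0.175,"wz":34.25,"gripper":1}]'; unset R
python3 -m inch '[{"dx":0.013,"dy":0.035,"wz":6.85},{"dx":0.026,"dy":0.07,"wz":13.7},{"dx":0.039,"dy":0.105,"wz":20.55},{"dx":0.052,"dy":0.14,"wz":27.4},{"dx":0.065,"dy":0.175,"wz":34.25}]'
python3 -m inch '[{"dx":0.013,"dy":0.035,"wz":6.85},{"dx":0.026,"dy":0.07,"wz":13.7},{"dx":0.039,"dy":0.105,"wz":20.55},{"dx":0.052,"dy":0.14,"wz":27.4},{"dx":0.065,"dy":0.175,"wz":34.25}]'
python3 -m inch '[{"dx":0.013,"dy":0.035,"wz":6.85},{"dx":0.026,"dy":0.07,"wz":13.7},{"dx":0.039,"dy":0.105,"wz":20.55},{"dx":0.052,"dy":0.14,"wz":27.4},{"dx":0.065,"dy":0.175,"wz":34.25}]'
python3 -m inch '[{"dx":0.013,"dy":0.035,"wz":6.85},{"dx":0.026,"dy":0.07,"wz":13.7},{"dx":0.039,"dy":0.105,"wz":20.55},{"dx":0.052,"dy":0.14,"wz":27.4},{"dx":0.065,"dy":0.175,"wz":34.25}]'
python3 - <<'E'
from h import *
s=manip.read_state();im=manip.camera("wrist");cv2.imwrite("pics/w1.png",im)
import json;json.dump({k:list(s[k]) for k in("eef_pos","eef_rot")},open("w1.json","w"));print(s["eef_pos"],s["eef_rot"],s["joints"],s["qd"])
E
```

```text
[ 239.03 -495.07  204.93] [-3.14 -0.    0.45] [-1.19  0.3   1.52 -0.    1.32 -0.07] [ 0. -0. -0. -0. -0.  0.]validation failed for argument at $[0]...
validation failed for argument at $[0]...
validation failed for argument at $[0]...
validation failed for argument at $[0]...
```

View pics/w1.png

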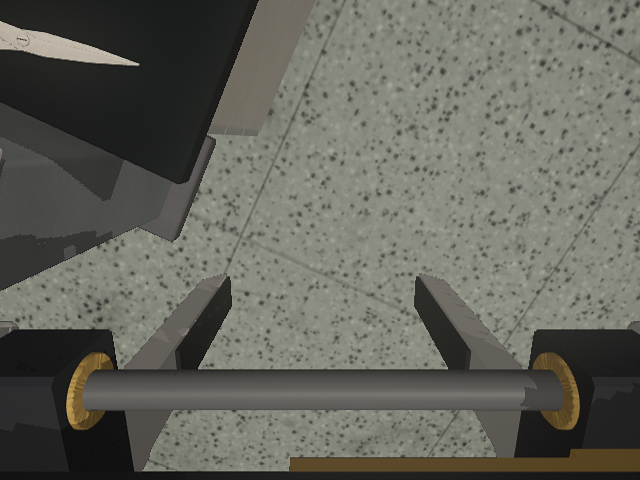

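The rows were refused, so the arm hasn't moved: the wrist view shows only the floor and the fingertips at (230,280) and (416,280). The rows probably need every key, so I'll give them in full.

```bash
python3 -m inch '[{"gripper":1,"dx":0.013,"dy":0.035,"dz":0,"wx":0,"wy":0,"wz":6.85},{"gripper":1,"dx":0.026,"dy":0.07,"dz":0,"wx":0,"wy":0,"wz":13.7},{"gripper":1,"dx":0.039,"dy":0.105,"dz":0,"wx":0,"wy":0,"wz":20.55},{"gripper":1,"dx":0.052,"dy":0.14,"dz":0,"wx":0,"wy":0,"wz":27.4},{"gripper":1,"dx":0.065,"dy":0.175,"dz":0,"wx":0,"wy":0,"wz":34.25}]'
```

```text
clock: 0.57
eef_pos: [304.2, -318.5, 205.2]
eef_rot: [-3.141, -0.0, 1.053]
wrist_force: [1.3, 0.0, 0.3]
finger_gap: 94.1
finger_force: 0.0
```

```bash
python3 -m inch '[{"gripper":1,"dx":0.013,"dy":0.035,"dz":0,"wx":0,"wy":0,"wz":6.85},{"gripper":1,"dx":0.026,"dy":0.07,"dz":0,"wx":0,"wy":0,"wz":13.7},{"gripper":1,"dx":0.039,"dy":0.105,"dz":0,"wx":0,"wy":0,"wz":20.55},{"gripper":1,"dx":0.052,"dy":0.14,"dz":0,"wx":0,"wy":0,"wz":27.4},{"gripper":1,"dx":0.065,"dy":0.175,"dz":0,"wx":0,"wy":0,"wz":34.25}]' >/dev/null
python3 -m inch '[{"gripper":1,"dx":0.013,"dy":0.035,"dz":0,"wx":0,"wy":0,"wz":6.85},{"gripper":1,"dx":0.026,"dy":0.07,"dz":0,"wx":0,"wy":0,"wz":13.7},{"gripper":1,"dx":0.039,"dy":0.105,"dz":0,"wx":0,"wy":0,"wz":20.55},{"gripper":1,"dx":0.052,"dy":0.14,"dz":0,"wx":0,"wy":0,"wz":27.4},{"gripper":1,"dx":0.065,"dy":0.175,"dz":0,"wx":0,"wy":0,"wz":34.25}]' >/dev/null
python3 -m inch '[{"gripper":1,"dx":0.013,"dy":0.035,"dz":0,"wx":0,"wy":0,"wz":6.85},{"gripper":1,"dx":0.026,"dy":0.07,"dz":0,"wx":0,"wy":0,"wz":13.7},{"gripper":1,"dx":0.039,"dy":0.105,"dz":0,"wx":0,"wy":0,"wz":20.55},{"gripper":1,"dx":0.052,"dy":0.14,"dz":0,"wx":0,"wy":0,"wz":27.4},{"gripper":1,"dx":0.065,"dy":0.175,"dz":0,"wx":0,"wy":0,"wz":34.25}]'
python3 - <<'E'
from h import *
manip.camera("wrist")  # settle 0.05 s
s=manip.read_state();im=manip.camera("wrist");cv2.imwrite("pics/w2.png",im)
import json;json.dump({k:list(s[k]) for k in("eef_pos","eef_rot")},open("w2.json","w"));print(s["eef_pos"],s["eef_rot"],s["joints"],s["qd"])
E
```

```text
clock: 1.82
eef_pos: [499.3, 206.7, 205.2]
eef_rot: [-3.141, -0.0, 2.847]
wrist_force: [1.0, -0.5, -0.4]
finger_gap: 93.9
finger_force: 0.0
[500.42 211.17 204.76] [ 3.14 -0.    2.86] [ 0.33  0.29  1.54  0.    1.31 -0.96] [-0.08 -0.06  0.09 -0.01 -0.03  0.13]
```

View pics/w2.png

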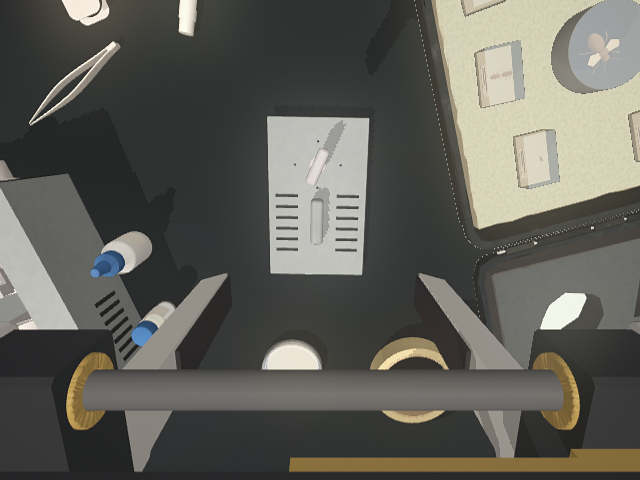

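The wrist view shows the cover's plate corners at (267,116), (369,118), (271,273), (363,275). The rib spans (317,199..245), and the stud bar runs from (325,150) to (311,185).

```bash
python3 - <<'E'
from h import *
import json
s=json.load(open("w2.json"));c=cam("wrist",s)
q,e=fit(c,[(267,116),(369,118),(271,273),(363,275)],[(-84,-48,16),(-84,48,16),(72,-48,16),(72,48,16)],0,[486,207,-.3]);print(q,e)
R=Ro.from_euler("z",q[2]).as_matrix();print("rib",R@[14,0,0]+[q[0],q[1],0],ray(c,[(317,221)],31))
p=ray(c,[(325,152),(311,184)],52.5);d=p[1]-p[0];print("stud",p.mean(0),"pred",R@[-40,0,0]+[q[0],q[1],0],"turn",q[2]-np.arctan2(d[1],d[0]),np.hypot(*d[:2]))
print(manip.read_state()["eef_pos"],manip.read_state()["eef_rot"])
E
```

```text
[488.78 207.84  -0.3 ] 0.8196920883343637
rib [502.18 203.76   0.  ] [[500.34 204.21  31.  ]]
stud [451.23 219.83  52.5 ] pred [450.52 219.5    0.  ] turn 0.40785151767682554 30.01067992016046
[499.51 208.39 204.48] [-3.14 -0.    2.85]
```

The rib is near (501.5,203.8), and the yaw matches the tool already. I'm descending with the fingers half open and stopping about 2 mm above the plate.

```bash
python3 -m inch '[{"gripper":0.45,"dx":0.001,"dy":0,"dz":-0.03,"wx":0,"wy":0,"wz":0},{"gripper":0.45,"dx":0.002,"dy":-0.001,"dz":-0.065,"wx":0,"wy":0,"wz":0},{"gripper":0.45,"dx":0.002,"dy":-0.001,"dz":-0.1,"wx":0,"wy":0,"wz":0},{"gripper":0.45,"dx":0.002,"dy":-0.001,"dz":-0.13,"wx":0,"wy":0,"wz":0},{"gripper":0.45,"dx":0.002,"dy":-0.001,"dz":-0.145,"wx":0,"wy":0,"wz":0}]'
python3 -m inch '[{"gripper":0.45,"dx":0,"dy":0,"dz":-0.015,"wx":0,"wy":0,"wz":0},{"gripper":0.45,"dx":0,"dy":0,"dz":-0.028,"wx":0,"wy":0,"wz":0},{"gripper":0.45,"dx":0,"dy":0,"dz":-0.037,"wx":0,"wy":0,"wz":0},{"gripper":0.45,"dx":0,"dy":0,"dz":-0.041,"wx":0,"wy":0,"wz":0},{"gripper":0.45,"dx":0,"dy":0,"dz":-0.041,"wx":0,"wy":0,"wz":0}]'
```

```text
clock: 2.33
eef_pos: [499.3, 202.5, 56.8]
eef_rot: [-3.139, -0.004, 2.839]
wrist_force: [-0.6, -0.9, -0.5]
finger_gap: 64.4
finger_force: 0.0
clock: 2.75
eef_pos: [500.8, 203.3, 18.9]
eef_rot: [-3.141, -0.001, 2.84]
wrist_force: [0.5, 0.2, -0.4]
finger_gap: 42.2
finger_force: 0.0
```

```bash
python3 -m inch '[{"gripper":0,"dx":0,"dy":0,"dz":0,"wx":0,"wy":0,"wz":0},{"gripper":0,"dx":0,"dy":0,"dz":0,"wx":0,"wy":0,"wz":0},{"gripper":0,"dx":0,"dy":0,"dz":0,"wx":0,"wy":0,"wz":0},{"gripper":0,"dx":0,"dy":0,"dz":0,"wx":0,"wy":0,"wz":0},{"gripper":0,"dx":0,"dy":0,"dz":0,"wx":0,"wy":0,"wz":0}]' 50
```

```text
clock: 3.17
eef_pos: [501.3, 203.8, 19.8]
eef_rot: [3.141, 0.001, 2.841]
wrist_force: [-0.0, 1.2, 0.3]
finger_gap: 12.5
finger_force: 1.0
```

```bash
python3 -m inch '[{"gripper":0,"dx":0,"dy":0,"dz":0,"wx":0,"wy":0,"wz":0},{"gripper":0,"dx":0,"dy":0,"dz":0,"wx":0,"wy":0,"wz":0},{"gripper":0,"dx":0,"dy":0,"dz":0.003,"wx":0,"wy":0,"wz":0},{"gripper":0,"dx":0,"dy":0,"dz":0.012,"wx":0,"wy":0,"wz":0},{"gripper":0,"dx":0,"dy":0,"dz":0.03,"wx":0,"wy":0,"wz":0}]' 50
python3 -m inch '[{"gripper":0,"dx":0,"dy":-0.005,"dz":0.025,"wx":0,"wy":0,"wz":0},{"gripper":0,"dx":0,"dy":-0.015,"dz":0.055,"wx":0,"wy":0,"wz":3},{"gripper":0,"dx":0,"dy":-0.03,"dz":0.085,"wx":0,"wy":0,"wz":7},{"gripper":0,"dx":0.001,"dy":-0.05,"dz":0.112,"wx":0,"wy":0,"wz":11},{"gripper":0,"dx":0.002,"dy":-0.075,"dz":0.135,"wx":0,"wy":0,"wz":15}]'
python3 -m inch '[{"gripper":0,"dx":0.001,"dy":-0.025,"dz":0.01,"wx":0,"wy":0,"wz":2.5},{"gripper":0,"dx":0.002,"dy":-0.045,"dz":0.017,"wx":0,"wy":0,"wz":4.2},{"gripper":0,"dx":0.003,"dy":-0.06,"dz":0.02,"wx":0,"wy":0,"wz":4.2},{"gripper":0,"dx":0.003,"dy":-0.069,"dz":0.02,"wx":0,"wy":0,"wz":4.2},{"gripper":0,"dx":0.003,"dy":-0.071,"dz":0.02,"wx":0,"wy":0,"wz":4.2}]'
python3 - <<'E'
from h import *
import json
for k in range(5): manip.camera("top")
s=manip.read_state();im=manip.camera("wrist");cv2.imwrite("pics/w3.png",im)
json.dump({k:list(s[k]) for k in("eef_pos","eef_rot")},open("w3.json","w"));print(s["eef_pos"],s["eef_rot"],s["joints"],s["qd"],s["wrist_force"],s["finger_gap"],s["clock"])
E
```

```text
clock: 3.58
eef_pos: [499.9, 203.2, 48.4]
eef_rot: [-3.139, -0.003, 2.841]
wrist_force: [-0.2, -0.3, -2.6]
finger_gap: 11.4
finger_force: 50.0
clock: 4.0
eef_pos: [502.9, 128.5, 187.0]
eef_rot: [3.141, 0.001, 3.107]
wrist_force: [0.5, -0.5, -2.1]
finger_gap: 11.7
finger_force: 50.0
clock: 4.42
eef_pos: [506.0, 56.6, 204.6]
eef_rot: [-3.141, -0.0, -3.109]
wrist_force: [-0.5, -0.1, -2.6]
finger_gap: 11.5
finger_force: 50.0
[505.95  58.48 204.15] [ 3.14 -0.   -3.11] [ 0.04  0.21  1.64  0.    1.3  -1.56] [ 0. -0. -0.  0. -0. -0.] [ 0.01  0.41 -2.01] 11.24028408748181 4.6667
```

View pics/w3.png

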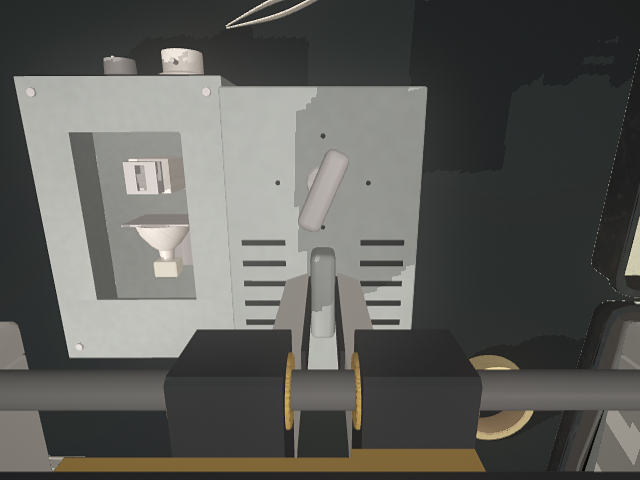

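The wrist view shows the cover held straight, with its -x plate corners at (219,86) and (427,87). The box opening's corners are at (69,132), (180,132), (197,299), (96,299). I'll solve both poses from this picture.

```bash
python3 - <<'E'
from h import *
import json
s=json.load(open("w3.json"));c=cam("wrist",s);g=cv2.cvtColor(cv2.imread("pics/w3.png"),cv2.COLOR_BGR2GRAY)
def sub(L): 
    a=np.array(L,np.float32).reshape(-1,1,2);r=cv2.cornerSubPix(g,a.copy(),(4,4),(-1,-1),(3,30,.01)).reshape(-1,2);print(r.tolist());return r
O=[(-76,-42,90),(-76,42,90),(60,42,90),(60,-42,90)]
o=sub([(69,132),(180,132),(197,299),(96,299)])
q,e=fit(c,o,O,0,[505,-92,.04]);print("box",q,e)
b=sub([(15,76),(69,357)]);print("box+corners",fit(c,np.r_[o,b],O+[(-115,-75,90),(115,-75,90)],0,q))
p=sub([(219,86),(427,87)])
# plate: -x corners; side-edge points at row 330 handled as line pts
z0=s["eef_pos"][2]-19.6
def res(v):
    A=np.array([(-84,-48,16),(-84,48,16),(40,-48,16),(40,48,16)],float)
    P=proj(c,A@Ro.from_euler("z",v[2]).as_matrix().T+[v[0],v[1],v[3]])
    r=[*(P[:2]-p).ravel()]
    for i,(pt) in enumerate([(233.5,322),(411.5,322)]):
        d=P[i+2]-P[i];d/=np.hypot(*d);w=np.array(pt)-P[i];r.append(d[0]*w[1]-d[1]*w[0])
    return r
f=lambda v:res([*v,z0])
r=least_squares(f,[492,58,.03]);print("cover z fixed",r.x,np.round(r.fun,1))
r2=least_squares(res,[492,58,.03,z0]);print("cover z free",r2.x,np.round(r2.fun,1))
R=Ro.from_euler("z",r.x[2]).as_matrix();print("rib",R@[14,0,0]+[r.x[0],r.x[1],0],s["eef_pos"],s["eef_rot"])
print(np.array(ray(c,[(323,250),(323,338),(347,155),(307,225)],z0+32)))
E
```

```text
[[68.17134857177734, 131.86044311523438], [179.38070678710938, 132.13967895507812], [196.35549926757812, 298.7591247558594], [96.68360137939453, 299.3330383300781]]
box [507.35 -92.31   0.04] 0.5822235212894213
[[12.91075611114502, 76.01529693603516], [69.06327819824219, 357.22296142578125]]
box+corners (array([507.33, -92.33,   0.04]), np.float64(0.5783289858810576))
[[220.66860961914062, 85.84550476074219], [426.4765625, 86.38628387451172]]
cover z fixed [492.32  56.35   0.03] [-2.8  0.   2.7  0.3 -0.6  0.7]
cover z free [491.83  56.34   0.03 181.16] [-0.9 -0.1  0.7  0.2  1.  -0.9]
rib [506.31  56.8    0.  ] [505.9519812312507, 58.48408184400633, 204.14593500412423] [3.1415087573346856, -0.0006386876172468359, -3.106423271435495]
[[481.14  56.04 216.55]
 [526.48  57.65 216.55]
 [437.84  64.92 216.55]
 [469.55  48.34 216.55]]
```

The box and cover poses agree with the earlier estimates. I'll carry the cover over the bay, stop with the skirt about 10 mm above the top, and compare the plate's outline with the box's.

```bash
python3 -m inch '[{"gripper":0,"dx":0,"dy":-0.03,"dz":0,"wx":0,"wy":0,"wz":0},{"gripper":0,"dx":0.001,"dy":-0.07,"dz":0,"wx":0,"wy":0,"wz":0},{"gripper":0,"dx":0.002,"dy":-0.11,"dz":-0.01,"wx":0,"wy":0,"wz":0},{"gripper":0,"dx":0.003,"dy":-0.138,"dz":-0.025,"wx":0,"wy":0,"wz":0},{"gripper":0,"dx":0.003,"dy":-0.15,"dz":-0.045,"wx":0,"wy":0,"wz":0}]'
python3 -m inch '[{"gripper":0,"dx":0,"dy":0,"dz":-0.018,"wx":0,"wy":0,"wz":0},{"gripper":0,"dx":0,"dy":0,"dz":-0.03,"wx":0,"wy":0,"wz":0},{"gripper":0,"dx":0,"dy":0,"dz":-0.038,"wx":0,"wy":0,"wz":0},{"gripper":0,"dx":0,"dy":0,"dz":-0.04,"wx":0,"wy":0,"wz":0},{"gripper":0,"dx":0,"dy":0,"dz":-0.04,"wx":0,"wy":0,"wz":0}]'
python3 - <<'E'
from h import *
import json
t=manip.camera("top");cv2.imwrite("pics/t4.png",t);manip.camera("top")
s=manip.read_state();im=manip.camera("wrist");cv2.imwrite("pics/w4.png",im)
json.dump({k:list(s[k]) for k in("eef_pos","eef_rot")},open("w4.json","w"));print(s["eef_pos"],s["eef_rot"],s["wrist_force"],s["finger_gap"],s["clock"])
E
```

```text
clock: 5.13
eef_pos: [509.6, -95.1, 159.7]
eef_rot: [-3.141, 0.002, -3.109]
wrist_force: [1.4, -0.2, -1.9]
finger_gap: 11.3
finger_force: 50.0
clock: 5.55
eef_pos: [509.2, -91.9, 119.3]
eef_rot: [3.141, -0.0, -3.107]
wrist_force: [-0.0, 0.3, -1.9]
finger_gap: 11.7
finger_force: 50.0
[509.58 -92.03 120.23] [-3.14  0.   -3.11] [ 0.23  0.24 -2.68] 11.500698370707418 5.65
```

View pics/w4.png

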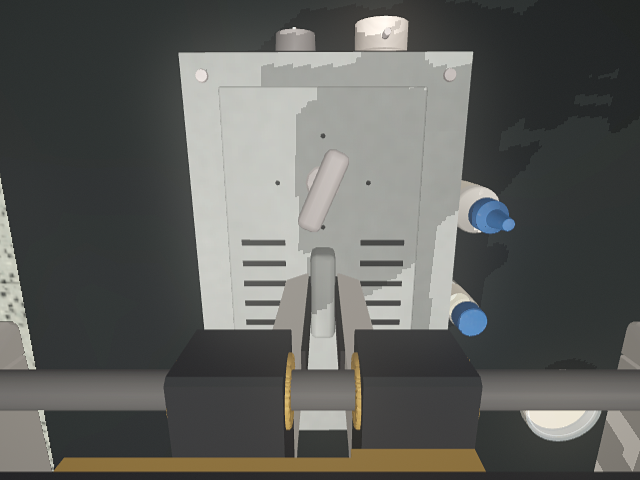

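The view shows the box's front-top corners at (179,53) and (473,52), with side edges passing (204,328) and (448,328). The plate's corners are at (219,86) and (427,87). I'll solve the relative pose.

```bash
python3 - <<'E'
from h import *
import json
np.set_printoptions(suppress=True,precision=3)
s=json.load(open("w4.json"));c=cam("wrist",s);im=cv2.imread("pics/w4.png");g=cv2.cvtColor(im,cv2.COLOR_BGR2GRAY).astype(float)
for r in (150,200,250,300,320):   # side edges of box/plate: gradient peaks
    d=np.abs(np.diff(cv2.GaussianBlur(g,(5,5),1)[r]));
    def pk(a,b): 
        w=d[a:b]; k=w.argmax(); return a+k+.5, round(w[k],1)
    print(r,pk(175,212),pk(215,238),pk(408,432),pk(440,480))
def F(xb,hw,h,corners,left,right):
    def f(v):
        A=np.array([(-xb,-hw,h),(-xb,hw,h),(60,-hw,h),(60,hw,h)],float)
        P=proj(c,A@Ro.from_euler("z",v[2]).as_matrix().T+[v[0],v[1],Z]);r=list((P[:2]-corners)[:,1])
        for i,pts in((0,left),(1,right)):
            e=P[i+2]-P[i];e/=np.hypot(*e)
            for p in pts:w=np.array(p)-P[i];r.append(e[0]*w[1]-e[1]*w[0])
        return np.array(r)
    return f
E
```

```text
150 (np.float64(186.5), np.float64(43.5)) (np.float64(221.5), np.float64(6.4)) (np.float64(423.5), np.float64(6.8)) (np.float64(463.5), np.float64(39.2))
200 (np.float64(191.5), np.float64(51.2)) (np.float64(224.5), np.float64(4.6)) (np.float64(420.5), np.float64(4.5)) (np.float64(476.5), np.float64(23.4))
250 (np.float64(196.5), np.float64(54.8)) (np.float64(228.5), np.float64(5.2)) (np.float64(414.5), np.float64(3.9)) (np.float64(454.5), np.float64(54.5))
300 (np.float64(201.5), np.float64(46.6)) (np.float64(231.5), np.float64(6.6)) (np.float64(411.5), np.float64(17.1)) (np.float64(473.5), np.float64(34.5))
320 (np.float64(202.5), np.float64(48.6)) (np.float64(232.5), np.float64(7.7)) (np.float64(429.5), np.float64(15.8)) (np.float64(447.5), np.float64(36.9))
```

```bash
python3 - <<'E'
from h import *
import json
np.set_printoptions(suppress=True,precision=3)
s=json.load(open("w4.json"));c=cam("wrist",s)
def solve(xb,hw,zt,rows,left,right,x0):
    def f(v):
        A=np.array([(-xb,-hw,0),(-xb,hw,0),(60,-hw,0),(60,hw,0)],float)
        P=proj(c,A@Ro.from_euler("z",v[2]).as_matrix().T+[v[0],v[1],zt]);r=list(P[:2,1]-rows)
        for i,pts in((0,left),(1,right)):
            e=P[i+2]-P[i];e/=np.hypot(*e)
            for p in pts:w=np.array(p)-P[i];r.append(e[0]*w[1]-e[1]*w[0])
        return np.array(r)
    r=least_squares(f,x0);return r.x,r.fun
b,rb=solve(115,75,90,[53,52.3],[(179.5,55),(186.5,150),(191.5,200),(196.5,250),(201.5,300)],[(472.5,56),(463.5,150),(454.5,250),(447.5,320)],[507,-92,.04])
p,rp=solve(84,48,s["eef_pos"][2]-19.6+16,[86.5,87],[(219.3,90),(221.5,150),(224.5,200),(228.5,250),(231.5,300)],[(427,90),(423.5,150),(420.5,200),(411.8,320)],[495,-92,.04])
print(b,rb);print(p,rp)
d=Ro.from_euler("z",-b[2]).as_matrix()@[p[0]-b[0],p[1]-b[1],0];print("cover in box",d,"yaw",p[2]-b[2],"tool yaw",s["eef_rot"][2]+np.pi)
E
```

```text
[507.581 -92.257   0.036] [-0.172  0.171 -0.989  0.732  0.327 -0.077 -0.482  0.101  0.266 -0.13
  0.29 ]
[496.171 -94.324   0.033] [-0.021  0.021 -1.824 -0.094  0.183 -0.538 -0.26   1.403  0.663  0.128
  0.342]
cover in box [-11.477  -1.654   0.   ] yaw -0.0034431997082739058 tool yaw 0.03496168821769041
```

The cover sits at (-11.5,-1.7) relative to the box, so I'll correct by about -1 mm in x and +1.6 mm in y and lower in steps.

```bash
python3 -m inch '[{"gripper":0,"dx":-0.001,"dy":0.0016,"dz":0,"wx":0,"wy":0,"wz":0.1},{"gripper":0,"dx":-0.001,"dy":0.0016,"dz":-0.004,"wx":0,"wy":0,"wz":0.1},{"gripper":0,"dx":-0.001,"dy":0.0016,"dz":-0.008,"wx":0,"wy":0,"wz":0.1},{"gripper":0,"dx":-0.001,"dy":0.0016,"dz":-0.012,"wx":0,"wy":0,"wz":0.1},{"gripper":0,"dx":-0.001,"dy":0.0016,"dz":-0.014,"wx":0,"wy":0,"wz":0.1}]'
python3 -m inch '[{"gripper":0,"dx":0,"dy":0,"dz":-0.001,"wx":0,"wy":0,"wz":0},{"gripper":0,"dx":0,"dy":0,"dz":-0.002,"wx":0,"wy":0,"wz":0},{"gripper":0,"dx":0,"dy":0,"dz":-0.003,"wx":0,"wy":0,"wz":0},{"gripper":0,"dx":0,"dy":0,"dz":-0.004,"wx":0,"wy":0,"wz":0},{"gripper":0,"dx":0,"dy":0,"dz":-0.005,"wx":0,"wy":0,"wz":0}]'
```

```text
clock: 6.12
eef_pos: [507.9, -90.6, 104.7]
eef_rot: [3.141, -0.001, -3.105]
wrist_force: [0.2, -0.1, -3.2]
finger_gap: 11.2
finger_force: 50.0
clock: 6.53
eef_pos: [508.2, -90.7, 100.4]
eef_rot: [-3.142, 0.0, -3.105]
wrist_force: [-0.1, 0.2, -2.9]
finger_gap: 11.5
finger_force: 50.0
```

No contact, and the skirt is already about 9 mm inside the bay. I'll keep lowering until the plate rests.

```bash
python3 -m inch '[{"gripper":0,"dx":0,"dy":0,"dz":-0.0007,"wx":0,"wy":0,"wz":0},{"gripper":0,"dx":0,"dy":0,"dz":-0.0014,"wx":0,"wy":0,"wz":0},{"gripper":0,"dx":0,"dy":0,"dz":-0.002,"wx":0,"wy":0,"wz":0},{"gripper":0,"dx":0,"dy":0,"dz":-0.0025,"wx":0,"wy":0,"wz":0},{"gripper":0,"dx":0,"dy":0,"dz":-0.003,"wx":0,"wy":0,"wz":0}]'
```

```text
clock: 6.95
eef_pos: [508.2, -90.7, 97.8]
eef_rot: [-3.142, 0.0, -3.105]
wrist_force: [-5.5, 1.8, 8.7]
finger_gap: 11.1
finger_force: 50.0
```

The plate rests at the expected height. Now I slide it to +x with the down-load eased.

```bash
python3 -m inch '[{"gripper":0,"dx":0.001,"dy":0,"dz":0.0005,"wx":0,"wy":0,"wz":0},{"gripper":0,"dx":0.003,"dy":0,"dz":0.0005,"wx":0,"wy":0,"wz":0},{"gripper":0,"dx":0.005,"dy":0.0002,"dz":0.0005,"wx":0,"wy":0,"wz":0},{"gripper":0,"dx":0.007,"dy":0.0002,"dz":0.0005,"wx":0,"wy":0,"wz":0},{"gripper":0,"dx":0.009,"dy":0.0003,"dz":0.0005,"wx":0,"wy":0,"wz":0}]'
python3 -m inch '[{"gripper":0,"dx":0.0005,"dy":0,"dz":0,"wx":0,"wy":0,"wz":0},{"gripper":0,"dx":0.001,"dy":0,"dz":0,"wx":0,"wy":0,"wz":0},{"gripper":0,"dx":0.0015,"dy":0,"dz":0,"wx":0,"wy":0,"wz":0},{"gripper":0,"dx":0.002,"dy":0.0001,"dz":0,"wx":0,"wy":0,"wz":0},{"gripper":0,"dx":0.0025,"dy":0.0001,"dz":0,"wx":0,"wy":0,"wz":0}]'
```

```text
clock: 7.37
eef_pos: [517.3, -90.4, 97.8]
eef_rot: [3.142, -0.0, -3.105]
wrist_force: [-0.5, 0.1, -2.3]
finger_gap: 11.3
finger_force: 50.0
clock: 7.78
eef_pos: [519.6, -90.3, 97.9]
eef_rot: [3.142, -0.0, -3.106]
wrist_force: [0.1, -0.3, -2.4]
finger_gap: 11.7
finger_force: 50.0
```

```bash
python3 -m inch '[{"gripper":0,"dx":0.0005,"dy":0,"dz":0,"wx":0,"wy":0,"wz":0},{"gripper":0,"dx":0.001,"dy":0,"dz":0,"wx":0,"wy":0,"wz":0},{"gripper":0,"dx":0.0015,"dy":0,"dz":0,"wx":0,"wy":0,"wz":0},{"gripper":0,"dx":0.002,"dy":0.0001,"dz":0,"wx":0,"wy":0,"wz":0},{"gripper":0,"dx":0.0025,"dy":0.0001,"dz":0,"wx":0,"wy":0,"wz":0}]'
```

```text
clock: 8.2
eef_pos: [521.3, -90.3, 97.8]
eef_rot: [3.142, -0.002, -3.105]
wrist_force: [-10.5, -0.8, 4.0]
finger_gap: 11.6
finger_force: 50.0
```

It stopped after 13 mm of travel with about 10 N, where home was expected. I'll nudge to confirm, then open and rise.

```bash
python3 -m inch '[{"gripper":0,"dx":0.0004,"dy":0,"dz":0,"wx":0,"wy":0,"wz":0},{"gripper":0,"dx":0.0008,"dy":0,"dz":-0.0003,"wx":0,"wy":0,"wz":0},{"gripper":0,"dx":0.0008,"dy":0,"dz":-0.0003,"wx":0,"wy":0,"wz":0},{"gripper":0,"dx":0.0008,"dy":0,"dz":-0.0003,"wx":0,"wy":0,"wz":0},{"gripper":0,"dx":0,"dy":0,"dz":0,"wx":0,"wy":0,"wz":0}]'
python3 -m inch '[{"gripper":0.35,"dx":0,"dy":0,"dz":0,"wx":0,"wy":0,"wz":0},{"gripper":0.35,"dx":0,"dy":0,"dz":0,"wx":0,"wy":0,"wz":0},{"gripper":0.35,"dx":0,"dy":0,"dz":0,"wx":0,"wy":0,"wz":0},{"gripper":0.35,"dx":0,"dy":0,"dz":0.02,"wx":0,"wy":0,"wz":0},{"gripper":0.35,"dx":0,"dy":0,"dz":0.05,"wx":0,"wy":0,"wz":0}]'
python3 -m inch '[{"gripper":0.35,"dx":0,"dy":0,"dz":0.03,"wx":0,"wy":0,"wz":0},{"gripper":0.35,"dx":-0.01,"dy":0,"dz":0.055,"wx":0,"wy":0,"wz":0},{"gripper":0.35,"dx":-0.03,"dy":-0.001,"dz":0.06,"wx":0,"wy":0,"wz":0},{"gripper":0.35,"dx":-0.048,"dy":-0.0018,"dz":0.06,"wx":0,"wy":0,"wz":0},{"gripper":0.35,"dx":-0.054,"dy":-0.002,"dz":0.06,"wx":0,"wy":0,"wz":0}]'
python3 - <<'E'
from h import *
import json
for k in range(2): manip.camera("top")
s=manip.read_state();im=manip.camera("wrist");cv2.imwrite("pics/w5.png",im)
json.dump({k:list(s[k]) for k in("eef_pos","eef_rot")},open("w5.json","w"));print(s["eef_pos"],s["eef_rot"],s["wrist_force"],s["finger_gap"],s["clock"])
E
```

```text
clock: 8.62
eef_pos: [521.3, -90.3, 97.9]
eef_rot: [3.142, -0.002, -3.105]
wrist_force: [-2.8, -0.9, -2.5]
finger_gap: 11.4
finger_force: 50.0
clock: 9.03
eef_pos: [521.1, -89.9, 146.4]
eef_rot: [3.14, -0.004, -3.105]
wrist_force: [-0.2, -1.0, 0.0]
finger_gap: 33.0
finger_force: 0.0
clock: 9.45
eef_pos: [467.0, -92.2, 208.6]
eef_rot: [-3.141, 0.001, -3.106]
wrist_force: [-0.3, -0.4, 1.2]
finger_gap: 33.0
finger_force: 0.0
[467.98 -92.24 208.27] [-3.14  0.   -3.11] [0.65 0.47 0.36] 32.74913733065656 9.55
```

View pics/w5.png

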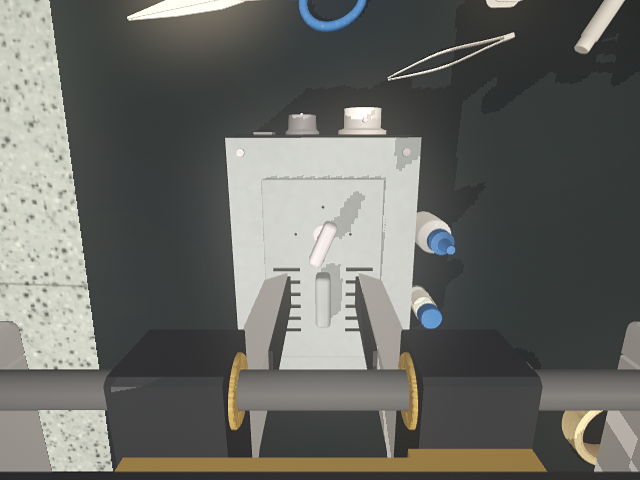

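The cover lies flat, with its plate front edge at row 178 (262..385) and the box front at row 138 (225..421). The stud bar runs from (329,224) to (316,264).

```bash
python3 - <<'E'
from h import *
import json
np.set_printoptions(suppress=True,precision=3)
s=json.load(open("w5.json"));c=cam("wrist",s);g=cv2.imread("pics/w5.png")
a=ray(c,[(225.5,138),(421,138)],90);b=ray(c,[(262,178.5),(385,178.7)],94)
print(a,b,"gap (31)",b.mean(0)[0]-a.mean(0)[0],"y off",b.mean(0)[1]-a.mean(0)[1]-31*.036)
# bar top: bright blob
roi=g[215:272,300:345];m=(roi.min(2)>205).astype(np.uint8);m=cv2.morphologyEx(m,cv2.MORPH_OPEN,np.ones((5,5)))
n,l,st,ce=cv2.connectedComponentsWithStats(m);k=1+st[1:,4].argmax();ys,xs=np.nonzero(l==k);r=cv2.minAreaRect(np.c_[xs+300,ys+215].astype(np.float32));print(r)
q=cv2.boxPoints(r);P=ray(c,q,130.5);print(P)
P2=ray(c,[(330,225),(315,263)],130.5);d=P2[1]-P2[0];print(P2.mean(0),"len",np.hypot(*d[:2]),"ang",np.arctan2(d[1],d[0]),"turn",.036-np.arctan2(d[1],d[0]))
E
```

```text
[[ 395.5   -170.923   90.   ]
 [ 390.141  -21.598   90.   ]] [[ 424.809 -142.591   94.   ]
 [ 421.538  -47.324   94.   ]] gap (31) 30.352775338585104 y off 0.1871355628512814
((316.5, 243.0), (56.0, 33.0), 90.0)
[[ 445.182 -110.586  130.5  ]
 [ 444.355  -87.634  130.5  ]
 [ 485.593  -85.856  130.5  ]
 [ 486.456 -109.747  130.5  ]]
[465.76  -94.251 130.5  ] len 30.00198376442693 ang -0.32733508639503833 turn 0.3633350863950383
```

The cover is home: front gap 30.4 mm against 31, and centred. The stud sits about 0.38 rad clockwise. I'll turn the tool to match it, descend and pinch the bar gently.

```bash
python3 -m inch '[{"gripper":0.3,"dx":0,"dy":0,"dz":-0.015,"wx":0,"wy":0,"wz":-6},{"gripper":0.3,"dx":-0.0005,"dy":0,"dz":-0.03,"wx":0,"wy":0,"wz":-12},{"gripper":0.3,"dx":-0.0005,"dy":0,"dz":-0.045,"wx":0,"wy":0,"wz":-18},{"gripper":0.3,"dx":-0.0005,"dy":0,"dz":-0.055,"wx":0,"wy":0,"wz":-22},{"gripper":0.3,"dx":-0.0005,"dy":0,"dz":-0.065,"wx":0,"wy":0,"wz":-22}]'
python3 -m inch '[{"gripper":0.3,"dx":0,"dy":0,"dz":-0.01,"wx":0,"wy":0,"wz":0},{"gripper":0.3,"dx":0,"dy":0,"dz":-0.018,"wx":0,"wy":0,"wz":0},{"gripper":0.3,"dx":0,"dy":0,"dz":-0.023,"wx":0,"wy":0,"wz":0},{"gripper":0.3,"dx":0,"dy":0,"dz":-0.025,"wx":0,"wy":0,"wz":0},{"gripper":0.3,"dx":0,"dy":0,"dz":-0.025,"wx":0,"wy":0,"wz":0}]'
```

```text
clock: 10.02
eef_pos: [468.2, -92.1, 141.7]
eef_rot: [3.142, -0.001, 2.791]
wrist_force: [0.0, -0.6, -0.6]
finger_gap: 28.6
finger_force: 0.0
clock: 10.43
eef_pos: [467.6, -92.2, 117.7]
eef_rot: [-3.142, -0.0, 2.794]
wrist_force: [0.8, -0.6, -0.0]
finger_gap: 28.7
finger_force: 0.0
```

```bash
python3 -m inch '[{"gripper":0,"dx":0,"dy":0,"dz":0,"wx":0,"wy":0,"wz":0},{"gripper":0,"dx":0,"dy":0,"dz":0,"wx":0,"wy":0,"wz":0},{"gripper":0,"dx":0,"dy":0,"dz":0,"wx":0,"wy":0,"wz":0},{"gripper":0,"dx":0,"dy":0,"dz":0,"wx":0,"wy":0,"wz":0},{"gripper":0,"dx":0,"dy":0,"dz":0,"wx":0,"wy":0,"wz":0}]' 30
python3 -c "
from cell import manip;s=manip.read_state();print(s['moment'],s['eef_pos'],s['wrist_force'])"
```

```text
clock: 10.85
eef_pos: [467.7, -92.4, 118.3]
eef_rot: [-3.141, 0.001, 2.794]
wrist_force: [-1.2, -1.0, 1.9]
finger_gap: 9.7
finger_force: 30.0
[-0.18788271  0.14951463  0.04603163] [467.73118998 -92.35138554 118.32355832] [-1.24281291 -0.95638677  1.94605068]
```

The bar is gripped (gap 9.7 mm). I turn it back by 22° to line up with the slot.

```bash
python3 -m inch '[{"gripper":0,"dx":0,"dy":0,"dz":0,"wx":0,"wy":0,"wz":6},{"gripper":0,"dx":0,"dy":0,"dz":0,"wx":0,"wy":0,"wz":12},{"gripper":0,"dx":0,"dy":0,"dz":0,"wx":0,"wy":0,"wz":18},{"gripper":0,"dx":0,"dy":0,"dz":0,"wx":0,"wy":0,"wz":22},{"gripper":0,"dx":0,"dy":0,"dz":0,"wx":0,"wy":0,"wz":22}]'
python3 -c "
from cell import manip;s=manip.read_state();print(s['moment'],s['eef_pos'],s['wrist_force'])"
```

```text
clock: 11.27
eef_pos: [467.8, -92.0, 118.2]
eef_rot: [3.141, 0.0, -3.102]
wrist_force: [1.1, 3.0, 2.8]
finger_gap: 10.0
finger_force: 30.0
[ 0.53186694 -0.07995615 -0.01835508] [467.76004379 -91.96997865 118.18154876] [1.07129901 3.00017784 2.81056799]
```

```bash
python3 -m inch '[{"gripper":0,"dx":0,"dy":0,"dz":-0.001,"wx":0,"wy":0,"wz":0},{"gripper":0,"dx":0,"dy":0,"dz":-0.0025,"wx":0,"wy":0,"wz":0},{"gripper":0,"dx":0,"dy":0,"dz":-0.004,"wx":0,"wy":0,"wz":0},{"gripper":0,"dx":0,"dy":0,"dz":-0.0055,"wx":0,"wy":0,"wz":0},{"gripper":0,"dx":0,"dy":0,"dz":-0.007,"wx":0,"wy":0,"wz":0}]'
python3 -c "
from cell import manip;s=manip.read_state();print(s['moment'],s['eef_pos'],s['wrist_force'])"
```

```text
clock: 11.68
eef_pos: [467.8, -92.0, 110.9]
eef_rot: [3.141, 0.0, -3.106]
wrist_force: [0.3, 3.9, 5.2]
finger_gap: 9.9
finger_force: 30.0
[ 0.93549275 -0.0579211  -0.01767719] [467.76501562 -92.03369985 110.92590891] [0.32998219 3.86165815 5.24894534]
```

Spring force follows the expected law (5.2 N at 7.3 mm). I'll ease the side force and go down in small typed steps, with a guard that stops when the force exceeds the spring law.

```bash
cat > guard.py <<'E'
import sys
from cell import manip
s=manip.read_state();d=118.25-s['eef_pos'][2];f=s['wrist_force'];ex=f[2]-(2.8+.35*d)
print("depth %.2f Fz %.1f excess %.1f Fxy %.1f %.1f t %.2f"%(d,f[2],ex,f[0],f[1],s['clock']));sys.exit(ex>2)
E
python3 -m inch '[{"gripper":0,"dx":0,"dy":0.0003,"dz":-0.0003,"wx":0,"wy":0,"wz":0},{"gripper":0,"dx":0,"dy":0.0003,"dz":-0.0007,"wx":0,"wy":0,"wz":0},{"gripper":0,"dx":0,"dy":0.0003,"dz":-0.0011,"wx":0,"wy":0,"wz":0},{"gripper":0,"dx":0,"dy":0.0003,"dz":-0.0015,"wx":0,"wy":0,"wz":0},{"gripper":0,"dx":0,"dy":0.0003,"dz":-0.0018,"wx":0,"wy":0,"wz":0}]' >/dev/null; python3 guard.py &&
python3 -m inch '[{"gripper":0,"dx":0,"dy":0,"dz":-0.0002,"wx":0,"wy":0,"wz":0},{"gripper":0,"dx":0,"dy":0,"dz":-0.0004,"wx":0,"wy":0,"wz":0},{"gripper":0,"dx":0,"dy":0,"dz":-0.0006,"wx":0,"wy":0,"wz":0},{"gripper":0,"dx":0,"dy":0,"dz":-0.0006,"wx":0,"wy":0,"wz":0},{"gripper":0,"dx":0,"dy":0,"dz":-0.0006,"wx":0,"wy":0,"wz":0}]' >/dev/null; python3 guard.py &&
python3 -m inch '[{"gripper":0,"dx":0,"dy":0,"dz":-0.0002,"wx":0,"wy":0,"wz":0},{"gripper":0,"dx":0,"dy":0,"dz":-0.0004,"wx":0,"wy":0,"wz":0},{"gripper":0,"dx":0,"dy":0,"dz":-0.0006,"wx":0,"wy":0,"wz":0},{"gripper":0,"dx":0,"dy":0,"dz":-0.0006,"wx":0,"wy":0,"wz":0},{"gripper":0,"dx":0,"dy":0,"dz":-0.0006,"wx":0,"wy":0,"wz":0}]' >/dev/null; python3 guard.py
```

```text
depth 9.03 Fz 6.1 excess 0.2 Fxy -0.4 2.8 t 12.10
depth 9.03 Fz 6.1 excess 0.2 Fxy -0.4 2.8 t 12.10
depth 9.03 Fz 6.1 excess 0.2 Fxy -0.4 2.8 t 12.10False
False
False
```

```bash
sed -i 's/sys.exit(ex>2)/sys.exit(int(ex>2))/' guard.py
python3 -m inch '[{"gripper":0,"dx":0,"dy":0,"dz":-0.0002,"wx":0,"wy":0,"wz":0},{"gripper":0,"dx":0,"dy":0,"dz":-0.0004,"wx":0,"wy":0,"wz":0},{"gripper":0,"dx":0,"dy":0,"dz":-0.0006,"wx":0,"wy":0,"wz":0},{"gripper":0,"dx":0,"dy":0,"dz":-0.0006,"wx":0,"wy":0,"wz":0},{"gripper":0,"dx":0,"dy":0,"dz":-0.0006,"wx":0,"wy":0,"wz":0}]' >/dev/null; python3 guard.py &&
python3 -m inch '[{"gripper":0,"dx":0,"dy":0,"dz":-0.0002,"wx":0,"wy":0,"wz":0},{"gripper":0,"dx":0,"dy":0,"dz":-0.0004,"wx":0,"wy":0,"wz":0},{"gripper":0,"dx":0,"dy":0,"dz":-0.0006,"wx":0,"wy":0,"wz":0},{"gripper":0,"dx":0,"dy":0,"dz":-0.0006,"wx":0,"wy":0,"wz":0},{"gripper":0,"dx":0,"dy":0,"dz":-0.0006,"wx":0,"wy":0,"wz":0}]' >/dev/null && python3 guard.py &&
python3 -m inch '[{"gripper":0,"dx":0,"dy":0,"dz":-0.0002,"wx":0,"wy":0,"wz":0},{"gripper":0,"dx":0,"dy":0,"dz":-0.0004,"wx":0,"wy":0,"wz":0},{"gripper":0,"dx":0,"dy":0,"dz":-0.0006,"wx":0,"wy":0,"wz":0},{"gripper":0,"dx":0,"dy":0,"dz":-0.0006,"wx":0,"wy":0,"wz":0},{"gripper":0,"dx":0,"dy":0,"dz":-0.0006,"wx":0,"wy":0,"wz":0}]' >/dev/null && python3 guard.py &&
python3 -m inch '[{"gripper":0,"dx":0,"dy":0,"dz":-0.0002,"wx":0,"wy":0,"wz":0},{"gripper":0,"dx":0,"dy":0,"dz":-0.0004,"wx":0,"wy":0,"wz":0},{"gripper":0,"dx":0,"dy":0,"dz":-0.0006,"wx":0,"wy":0,"wz":0},{"gripper":0,"dx":0,"dy":0,"dz":-0.0006,"wx":0,"wy":0,"wz":0},{"gripper":0,"dx":0,"dy":0,"dz":-0.0006,"wx":0,"wy":0,"wz":0}]' >/dev/null && python3 guard.py
```

```text
depth 9.61 Fz 5.5 excess -0.6 Fxy -1.3 2.4 t 12.52
depth 10.19 Fz 5.5 excess -0.9 Fxy -1.8 2.0 t 12.93
depth 10.79 Fz 6.6 excess -0.0 Fxy -0.9 3.1 t 13.35
depth 11.38 Fz 6.7 excess -0.1 Fxy -0.5 2.7 t 13.77
```

```bash
python3 -m inch '[{"gripper":0,"dx":0,"dy":0,"dz":-0.0002,"wx":0,"wy":0,"wz":0},{"gripper":0,"dx":0,"dy":0,"dz":-0.0004,"wx":0,"wy":0,"wz":0},{"gripper":0,"dx":0,"dy":0,"dz":-0.0006,"wx":0,"wy":0,"wz":0},{"gripper":0,"dx":0,"dy":0,"dz":-0.0006,"wx":0,"wy":0,"wz":0},{"gripper":0,"dx":0,"dy":0,"dz":-0.0006,"wx":0,"wy":0,"wz":0}]' >/dev/null; python3 guard.py &&
python3 -m inch '[{"gripper":0,"dx":0,"dy":0,"dz":-0.0002,"wx":0,"wy":0,"wz":0},{"gripper":0,"dx":0,"dy":0,"dz":-0.0004,"wx":0,"wy":0,"wz":0},{"gripper":0,"dx":0,"dy":0,"dz":-0.0006,"wx":0,"wy":0,"wz":0},{"gripper":0,"dx":0,"dy":0,"dz":-0.0006,"wx":0,"wy":0,"wz":0},{"gripper":0,"dx":0,"dy":0,"dz":-0.0006,"wx":0,"wy":0,"wz":0}]' >/dev/null && python3 guard.py &&
python3 -m inch '[{"gripper":0,"dx":0,"dy":0,"dz":-0.0002,"wx":0,"wy":0,"wz":0},{"gripper":0,"dx":0,"dy":0,"dz":-0.0004,"wx":0,"wy":0,"wz":0},{"gripper":0,"dx":0,"dy":0,"dz":-0.0006,"wx":0,"wy":0,"wz":0},{"gripper":0,"dx":0,"dy":0,"dz":-0.0006,"wx":0,"wy":0,"wz":0},{"gripper":0,"dx":0,"dy":0,"dz":-0.0006,"wx":0,"wy":0,"wz":0}]' >/dev/null && python3 guard.py &&
python3 -m inch '[{"gripper":0,"dx":0,"dy":0,"dz":-0.0002,"wx":0,"wy":0,"wz":0},{"gripper":0,"dx":0,"dy":0,"dz":-0.0004,"wx":0,"wy":0,"wz":0},{"gripper":0,"dx":0,"dy":0,"dz":-0.0006,"wx":0,"wy":0,"wz":0},{"gripper":0,"dx":0,"dy":0,"dz":-0.0006,"wx":0,"wy":0,"wz":0},{"gripper":0,"dx":0,"dy":0,"dz":-0.0006,"wx":0,"wy":0,"wz":0}]' >/dev/null && python3 guard.py &&
python3 -m inch '[{"gripper":0,"dx":0,"dy":0,"dz":-0.0002,"wx":0,"wy":0,"wz":0},{"gripper":0,"dx":0,"dy":0,"dz":-0.0004,"wx":0,"wy":0,"wz":0},{"gripper":0,"dx":0,"dy":0,"dz":-0.0006,"wx":0,"wy":0,"wz":0},{"gripper":0,"dx":0,"dy":0,"dz":-0.0006,"wx":0,"wy":0,"wz":0},{"gripper":0,"dx":0,"dy":0,"dz":-0.0006,"wx":0,"wy":0,"wz":0}]' >/dev/null && python3 guard.py &&
python3 -m inch '[{"gripper":0,"dx":0,"dy":0,"dz":-0.0002,"wx":0,"wy":0,"wz":0},{"gripper":0,"dx":0,"dy":0,"dz":-0.0004,"wx":0,"wy":0,"wz":0},{"gripper":0,"dx":0,"dy":0,"dz":-0.0006,"wx":0,"wy":0,"wz":0},{"gripper":0,"dx":0,"dy":0,"dz":-0.0006,"wx":0,"wy":0,"wz":0},{"gripper":0,"dx":0,"dy":0,"dz":-0.0006,"wx":0,"wy":0,"wz":0}]' >/dev/null && python3 guard.py
```

```text
depth 11.96 Fz 6.1 excess -0.9 Fxy 0.5 2.3 t 14.18
depth 12.53 Fz 7.1 excess -0.1 Fxy -0.5 1.9 t 14.60
depth 13.11 Fz 7.1 excess -0.3 Fxy -2.2 2.5 t 15.02
depth 13.72 Fz 7.3 excess -0.3 Fxy -2.1 1.6 t 15.43
depth 14.31 Fz 7.7 excess -0.1 Fxy -0.2 2.0 t 15.85
depth 14.89 Fz 7.7 excess -0.3 Fxy -1.6 2.4 t 16.27
```

```bash
python3 -m inch '[{"gripper":0,"dx":0,"dy":0,"dz":-0.0002,"wx":0,"wy":0,"wz":0},{"gripper":0,"dx":0,"dy":0,"dz":-0.0004,"wx":0,"wy":0,"wz":0},{"gripper":0,"dx":0,"dy":0,"dz":-0.0006,"wx":0,"wy":0,"wz":0},{"gripper":0,"dx":0,"dy":0,"dz":-0.0006,"wx":0,"wy":0,"wz":0},{"gripper":0,"dx":0,"dy":0,"dz":-0.0006,"wx":0,"wy":0,"wz":0}]' >/dev/null; python3 guard.py &&
python3 -m inch '[{"gripper":0,"dx":0,"dy":0,"dz":-0.0002,"wx":0,"wy":0,"wz":0},{"gripper":0,"dx":0,"dy":0,"dz":-0.0004,"wx":0,"wy":0,"wz":0},{"gripper":0,"dx":0,"dy":0,"dz":-0.0006,"wx":0,"wy":0,"wz":0},{"gripper":0,"dx":0,"dy":0,"dz":-0.0006,"wx":0,"wy":0,"wz":0},{"gripper":0,"dx":0,"dy":0,"dz":-0.0006,"wx":0,"wy":0,"wz":0}]' >/dev/null && python3 guard.py &&
python3 -m inch '[{"gripper":0,"dx":0,"dy":0,"dz":-0.0002,"wx":0,"wy":0,"wz":0},{"gripper":0,"dx":0,"dy":0,"dz":-0.0004,"wx":0,"wy":0,"wz":0},{"gripper":0,"dx":0,"dy":0,"dz":-0.0006,"wx":0,"wy":0,"wz":0},{"gripper":0,"dx":0,"dy":0,"dz":-0.0006,"wx":0,"wy":0,"wz":0},{"gripper":0,"dx":0,"dy":0,"dz":-0.0006,"wx":0,"wy":0,"wz":0}]' >/dev/null && python3 guard.py &&
python3 -m inch '[{"gripper":0,"dx":0,"dy":0,"dz":-0.0002,"wx":0,"wy":0,"wz":0},{"gripper":0,"dx":0,"dy":0,"dz":-0.0004,"wx":0,"wy":0,"wz":0},{"gripper":0,"dx":0,"dy":0,"dz":-0.0006,"wx":0,"wy":0,"wz":0},{"gripper":0,"dx":0,"dy":0,"dz":-0.0006,"wx":0,"wy":0,"wz":0},{"gripper":0,"dx":0,"dy":0,"dz":-0.0006,"wx":0,"wy":0,"wz":0}]' >/dev/null && python3 guard.py &&
python3 -m inch '[{"gripper":0,"dx":0,"dy":0,"dz":-0.0002,"wx":0,"wy":0,"wz":0},{"gripper":0,"dx":0,"dy":0,"dz":-0.0004,"wx":0,"wy":0,"wz":0},{"gripper":0,"dx":0,"dy":0,"dz":-0.0006,"wx":0,"wy":0,"wz":0},{"gripper":0,"dx":0,"dy":0,"dz":-0.0006,"wx":0,"wy":0,"wz":0},{"gripper":0,"dx":0,"dy":0,"dz":-0.0006,"wx":0,"wy":0,"wz":0}]' >/dev/null && python3 guard.py
```

```text
depth 15.46 Fz 8.7 excess 0.4 Fxy -2.0 2.4 t 16.68
depth 16.04 Fz 7.9 excess -0.5 Fxy -1.6 2.7 t 17.10
depth 16.64 Fz 9.3 excess 0.7 Fxy -1.9 3.2 t 17.52
depth 17.20 Fz 8.6 excess -0.2 Fxy -1.6 2.7 t 17.93
depth 17.79 Fz 8.5 excess -0.5 Fxy -1.5 1.3 t 18.35
```

```bash
python3 -m inch '[{"gripper":0,"dx":0,"dy":0,"dz":-0.0002,"wx":0,"wy":0,"wz":0},{"gripper":0,"dx":0,"dy":0,"dz":-0.0004,"wx":0,"wy":0,"wz":0},{"gripper":0,"dx":0,"dy":0,"dz":-0.0006,"wx":0,"wy":0,"wz":0},{"gripper":0,"dx":0,"dy":0,"dz":-0.0006,"wx":0,"wy":0,"wz":0},{"gripper":0,"dx":0,"dy":0,"dz":-0.0006,"wx":0,"wy":0,"wz":0}]' >/dev/null; python3 guard.py &&
python3 -m inch '[{"gripper":0,"dx":0,"dy":0,"dz":-0.0002,"wx":0,"wy":0,"wz":0},{"gripper":0,"dx":0,"dy":0,"dz":-0.0004,"wx":0,"wy":0,"wz":0},{"gripper":0,"dx":0,"dy":0,"dz":-0.0006,"wx":0,"wy":0,"wz":0},{"gripper":0,"dx":0,"dy":0,"dz":-0.0006,"wx":0,"wy":0,"wz":0},{"gripper":0,"dx":0,"dy":0,"dz":-0.0006,"wx":0,"wy":0,"wz":0}]' >/dev/null && python3 guard.py &&
python3 -m inch '[{"gripper":0,"dx":0,"dy":0,"dz":-0.0002,"wx":0,"wy":0,"wz":0},{"gripper":0,"dx":0,"dy":0,"dz":-0.0004,"wx":0,"wy":0,"wz":0},{"gripper":0,"dx":0,"dy":0,"dz":-0.0006,"wx":0,"wy":0,"wz":0},{"gripper":0,"dx":0,"dy":0,"dz":-0.0006,"wx":0,"wy":0,"wz":0},{"gripper":0,"dx":0,"dy":0,"dz":-0.0006,"wx":0,"wy":0,"wz":0}]' >/dev/null && python3 guard.py &&
python3 -m inch '[{"gripper":0,"dx":0,"dy":0,"dz":-0.0002,"wx":0,"wy":0,"wz":0},{"gripper":0,"dx":0,"dy":0,"dz":-0.0004,"wx":0,"wy":0,"wz":0},{"gripper":0,"dx":0,"dy":0,"dz":-0.0006,"wx":0,"wy":0,"wz":0},{"gripper":0,"dx":0,"dy":0,"dz":-0.0006,"wx":0,"wy":0,"wz":0},{"gripper":0,"dx":0,"dy":0,"dz":-0.0006,"wx":0,"wy":0,"wz":0}]' >/dev/null && python3 guard.py
```

```text
depth 18.40 Fz 9.2 excess -0.1 Fxy -2.3 2.1 t 18.77
depth 19.00 Fz 8.6 excess -0.9 Fxy -2.0 1.8 t 19.18
depth 19.55 Fz 9.3 excess -0.3 Fxy -1.2 2.8 t 19.60
depth 19.85 Fz 13.1 excess 3.3 Fxy -4.2 3.1 t 20.02
```

The floor is felt at a depth of about 19.7 mm (13 N). I'll back off 0.5 mm and turn clockwise.

```bash
python3 -m inch '[{"gripper":0,"dx":0,"dy":0,"dz":0.0007,"wx":0,"wy":0,"wz":0},{"gripper":0,"dx":0,"dy":0,"dz":0.0007,"wx":0,"wy":0,"wz":0},{"gripper":0,"dx":0,"dy":0,"dz":0.0007,"wx":0,"wy":0,"wz":-4},{"gripper":0,"dx":0,"dy":0,"dz":0.0007,"wx":0,"wy":0,"wz":-10},{"gripper":0,"dx":0,"dy":0,"dz":0.0007,"wx":0,"wy":0,"wz":-16}]'; python3 guard.py; python3 -c "
from cell import manip;print(manip.read_state()['moment'])"
```

```text
clock: 20.43
eef_pos: [467.8, -92.3, 98.8]
eef_rot: [-3.141, 0.001, 2.893]
wrist_force: [-2.6, -1.7, 8.4]
finger_gap: 9.6
finger_force: 30.0
depth 19.42 Fz 8.4 excess -1.2 Fxy -2.6 -1.7 t 20.43
[0.02409708 0.45722934 0.04939165]
```

It turns freely. Continuing to 88°.

```bash
python3 -m inch '[{"gripper":0,"dx":0,"dy":0,"dz":0,"wx":0,"wy":0,"wz":-7},{"gripper":0,"dx":0,"dy":0,"dz":0,"wx":0,"wy":0,"wz":-14},{"gripper":0,"dx":0,"dy":0,"dz":0,"wx":0,"wy":0,"wz":-21},{"gripper":0,"dx":0,"dy":0,"dz":0,"wx":0,"wy":0,"wz":-28},{"gripper":0,"dx":0,"dy":0,"dz":0,"wx":0,"wy":0,"wz":-35}]' >/dev/null; python3 guard.py &&
python3 -m inch '[{"gripper":0,"dx":0,"dy":0,"dz":0,"wx":0,"wy":0,"wz":-7},{"gripper":0,"dx":0,"dy":0,"dz":0,"wx":0,"wy":0,"wz":-14},{"gripper":0,"dx":0,"dy":0,"dz":0,"wx":0,"wy":0,"wz":-21},{"gripper":0,"dx":0,"dy":0,"dz":0,"wx":0,"wy":0,"wz":-28},{"gripper":0,"dx":0,"dy":0,"dz":0,"wx":0,"wy":0,"wz":-34}]' >/dev/null; python3 guard.py
python3 -m inch '[{"gripper":0,"dx":0,"dy":0,"dz":0,"wx":0,"wy":0,"wz":-2},{"gripper":0,"dx":0,"dy":0,"dz":0,"wx":0,"wy":0,"wz":-3},{"gripper":0,"dx":0,"dy":0,"dz":0,"wx":0,"wy":0,"wz":-3},{"gripper":0,"dx":0,"dy":0,"dz":0,"wx":0,"wy":0,"wz":-3},{"gripper":0,"dx":0,"dy":0,"dz":0,"wx":0,"wy":0,"wz":-3}]'; python3 -c "
from cell import manip;print(manip.read_state()['moment'])"
```

```text
depth 19.52 Fz 9.7 excess 0.1 Fxy -5.6 -4.6 t 20.85
depth 19.75 Fz 9.6 excess -0.1 Fxy -9.7 -6.1 t 21.27
clock: 21.68
eef_pos: [466.9, -93.0, 98.5]
eef_rot: [-3.14, 0.002, 1.641]
wrist_force: [-8.7, -6.7, 9.1]
finger_gap: 9.4
finger_force: 30.0
[-1.36616912  1.57692238 -0.03106735]
```

The stud is turned 1.54 rad. I'll relieve the side load and let go with a narrow opening, since the rib is close by.

```bash
python3 -m inch '[{"gripper":0,"dx":-0.0004,"dy":-0.0003,"dz":0,"wx":0,"wy":0,"wz":0},{"gripper":0,"dx":-0.0007,"dy":-0.0005,"dz":0,"wx":0,"wy":0,"wz":0},{"gripper":0.2,"dx":-0.0007,"dy":-0.0005,"dz":0,"wx":0,"wy":0,"wz":0},{"gripper":0.2,"dx":-0.0007,"dy":-0.0005,"dz":0,"wx":0,"wy":0,"wz":0},{"gripper":0.2,"dx":-0.0007,"dy":-0.0005,"dz":0,"wx":0,"wy":0,"wz":0}]'
python3 -m inch '[{"gripper":0.2,"dx":0,"dy":0,"dz":0,"wx":0,"wy":0,"wz":0},{"gripper":0.2,"dx":0,"dy":0,"dz":0.01,"wx":0,"wy":0,"wz":0},{"gripper":0.2,"dx":0,"dy":0,"dz":0.03,"wx":0,"wy":0,"wz":0},{"gripper":0.2,"dx":0,"dy":0,"dz":0.06,"wx":0,"wy":0,"wz":0},{"gripper":0.2,"dx":0,"dy":0,"dz":0.09,"wx":0,"wy":0,"wz":0}]'
python3 -m inch '[{"gripper":0.2,"dx":0,"dy":0,"dz":0.02,"wx":0,"wy":0,"wz":7},{"gripper":0.2,"dx":0,"dy":0,"dz":0.025,"wx":0,"wy":0,"wz":14},{"gripper":0.2,"dx":0,"dy":0,"dz":0.025,"wx":0,"wy":0,"wz":14},{"gripper":0.2,"dx":0,"dy":0,"dz":0.025,"wx":0,"wy":0,"wz":14},{"gripper":0.2,"dx":0,"dy":0,"dz":0.025,"wx":0,"wy":0,"wz":14}]'
python3 - <<'E'
from h import *
import json
s=manip.read_state();im=manip.camera("wrist");sc=manip.camera("scene")[180:300,310:490]
cv2.imwrite("pics/w6.png",np.hstack([im[60:480,120:560],cv2.resize(sc,(360,240)).repeat(1,0) if 0 else cv2.copyMakeBorder(cv2.resize(sc,(360,240)),0,180,0,0,0)]))
cv2.imwrite("pics/w6full.png",im);json.dump({k:list(s[k]) for k in("eef_pos","eef_rot")},open("w6.json","w"))
E
```

```text
clock: 22.1
eef_pos: [466.8, -92.5, 98.1]
eef_rot: [-3.141, 0.0, 1.641]
wrist_force: [0.5, -1.1, -1.0]
finger_gap: 18.2
finger_force: 0.0
clock: 22.52
eef_pos: [466.5, -92.2, 189.9]
eef_rot: [-3.141, -0.0, 1.642]
wrist_force: [0.9, -0.8, 1.0]
finger_gap: 19.0
finger_force: 0.0
clock: 22.93
eef_pos: [466.6, -92.3, 212.9]
eef_rot: [-3.141, -0.001, 1.882]
wrist_force: [0.3, -0.2, -0.3]
finger_gap: 18.6
finger_force: 0.0
```

View pics/w6.png

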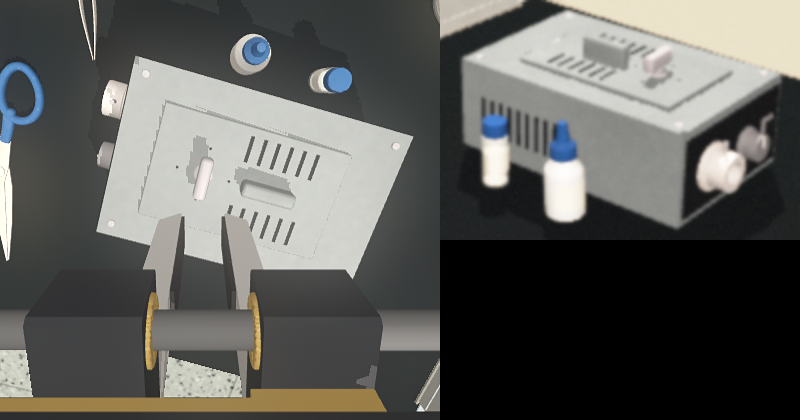

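The wrist view shows the stud bar lying across the cover at (203,179), low down. The plate's front corners are at (166,101) and (138,213), and the vial and dropper stand where they were. A quick numeric check of the cover and bar follows.

```bash
python3 - <<'E'
from h import *
import json
np.set_printoptions(suppress=True,precision=3)
s=json.load(open("w6.json"));c=cam("wrist",s);o=np.array([120,60])
b,e=fit(c,np.array([(134,57),(97,232),(413,136)])+o,[(-115,75,90),(-115,-75,90),(115,75,90)],0,[507,-92,.036])
p,e2=fit(c,np.array([(166,101),(138,213),(352,155),(313,259)])+o,[(-84,48,94),(-84,-48,94),(72,48,94),(72,-48,94)],0,[507,-92,.036])
print(b,e,p,e2,"rel",Ro.from_euler("z",-b[2]).as_matrix()@[*(p-b)[:2],0],p[2]-b[2])
q=ray(c,np.array([(208,157),(198,201)])+o,113.5);d=q[1]-q[0];print("bar",q.mean(0),np.hypot(*d[:2]),"turn",p[2]-np.arctan2(d[1],d[0]))
print(manip.read_state()["clock"],manip.read_state()["wrist_force"])
E
```

```text
[507.642 -92.668   0.044] 0.5268989260213175 [507.653 -92.032   0.037] 1.1929224644690066 rel [0.039 0.635 0.   ] -0.0074522032740297825
bar [467.13  -93.265 113.5  ] 35.76408103031422 turn 1.5123591017110685
23.0333 [0.314 0.932 0.476]
```

The cover is home (0.0, 0.6 mm) and the turn is about 1.51. I'll confirm the stud's height by projecting both candidate heights into the scene view.

```bash
python3 - <<'E'
from h import *
sc=manip.camera("scene");c=cam("scene");w=cam("wrist",__import__("json").load(open("w6.json")))
x,y=467.5,-93.2
B=lambda z:np.array([(x,y+17,z),(x,y-17,z)])
im=cv2.resize(sc[170:250,360:480],None,fx=6,fy=6,interpolation=cv2.INTER_CUBIC)
for z,col in((113.5,(0,200,0)),(130.5,(0,0,255))):
    P=proj(c,B(z));print(z,P.tolist(),proj(w,B(z)).tolist())
    for p in P: cv2.circle(im,tuple(int(v) for v in (p-[360,170]+.5)*6),5,col,2)
cv2.imwrite("pics/s7.png",im)
E
```

```text
113.5 [[412.60364745936664, 207.33172897989266], [424.8122145978901, 201.34845509807556]] [[330.30514898144105, 218.7331575485732], [316.7082990007953, 259.4937018212735]]
130.5 [[413.03548832417624, 197.84389360214695], [425.3220519090011, 192.01789063026703]] [[330.7734888180799, 223.5945987255621], [316.35370672354003, 266.6327858221013]]
```

View pics/s7.png

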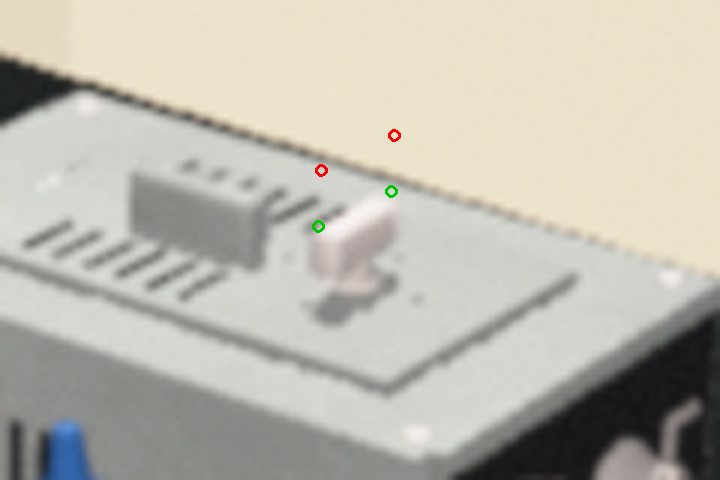

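The bar's top lies at the low, locked height (green marks), far below the "up" marks in red. The stud is locked, the bystanders are in place and the robot is clear, so I'm handing in.

```bash
python3 -c "
from cell import manip;print(manip.sign_off())"
```

```text
the job is handed in; nothing more can be done
None
```

The cover is back on and fully home, the stud bottomed at about 13 N and is locked after about 1.5 rad of clockwise turn, the vial and dropper were not moved, the arm went nowhere near the petri dish after the start, and the job was handed in at about 23 s.

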